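# Air out the drive cabinet

### The job

The motion rig's drive cabinet has run hot and has to air out: slide the flush vent in its roof fully open, and pull its folding front door by the handle until both panels are folded right back to the stop. Let go of both, and leave the motor on the roof and the things on the bench where they are.

Things in the scene. Friction and masses are not known exactly. Their poses are not given: they have to be found in the camera images.
- cabinet: grey sheet-metal electronics cabinet, fixed on the bench to the robot's left, 360 wide (its y) x 200 deep (its x) x 250 high. Origin: centre of its underside. Its open front, with the folding door, looks along its own -x, which points roughly to the robot's right (world -y, up to 25 degrees off). Its y runs along the door's track; z is up.
- door (a joint): fold angle a (rad) of the folding door: 0 shut, 1.40 folded back to the stop; may start a little ajar. The pivot panel turns by a (clockwise from above) about door_pivot; the lead panel, hinged to it at the fold, turns by a the other way while its free end runs in the track towards the pivot, so the fold comes out of the front. About 1 N at the handle moves it; it stays where it is left.
- door_pivot (a point): axis of the fixed pivot pin at the pivot panel's lower edge, at (-90, 160, 24) in the cabinet's frame, the end nearer the robot. Its axes are the cabinet's. The two aluminium-framed panels are 12 thick, 198 high (24 to 222 above the bench), about 163 wide each; the shut door's middle plane passes through this axis.
- door_fold (a point): fold axis on the panels' inner faces, at the lower edge. With u from door_pivot along the cabinet's -y and v along its -x, at fold angle a: u = 157 cos a + 6 sin a, v = 157 sin a - 6 cos a. Its axes are those of the handle.
- handle: dark upright round bar handle, 10 thick, 110 to 226 above the bench, 42 in front of the lead panel's face (to its centre) on two 8 thick legs at heights 130 and 200. Origin: on the bar's centre line, 212 above the bench. Axes turn with the panel: -x out of its front, y along it, parallel to the cabinet's at a = 0. From door_fold: u = 32 cos a + 54 sin a, v = 54 cos a - 32 sin a.
- vent (a joint): travel (m) of the vent blade in the roof: 0 shut, 0.070 fully open against its end stop; may start a little open. It slides along the cabinet's +y (towards the door_pivot end), resists with 1 to 2 N and stays where it is left.
- vent_top (a point): middle of the vent blade's top: a plain steel plate 62 (cabinet x) x 76 (cabinet y), its top 256 above the bench, flush with the 10 wide guide rails and end stops round it, 6 above the roof. No handle, only finger grooves: press down on it with some 5 to 15 N and drag. Its axes are the cabinet's.
- motor: small square stepper motor, 42 x 42 x 38 high plus an upright shaft to 56, standing on the cabinet's roof at the rear corner away from door_pivot. Origin: centre of its underside. Not to be disturbed.
- oil: white oil bottle, 32 across, 85 high, upright on the bench. Origin: centre of its underside. Not to be disturbed.
- lens: black lens barrel, 44 across, 46 high, upright on the bench in front of the lead panel's free end, clear of the door's sweep. Origin: centre of its underside. Not to be disturbed.
- reel: flat grey reel of drive belt, 80 across, 18 high. Origin: centre of its underside. Not to be disturbed.
- driver: black-handled screwdriver lying on the bench. Not to be disturbed.
- tray: shallow grey parts tray, 120 x 90 x 30 high. Origin: centre of its underside. Not to be disturbed.
- bracket: aluminium angle bracket, 60 x 50, 55 high. Origin: centre of its underside. Not to be disturbed.

How it is judged:
By the outcome, as a careful person would: the job done as asked, in the order asked, and still so for the second after the job is handed in, with the robot touching nothing.
It also fails if it takes over 54 s, if anything falls off the work surface, if the arm or the gripper's body presses on something with over 40 N, if the wrist force passes 120 N, or if a joint passes its speed limit or range.

### The arm

A 6-joint arm with a two-finger parallel gripper is mounted at the origin on the work surface. World frame = base frame: x ahead of the robot, y to its left, z up, the work surface at z = 0. Lengths are in m, angles in rad, forces in N, time in s.
With the tool pointing down it reaches from about 0.25 to 0.725 m from the base axis. Payload 4 kg.
Tool frame: the origin (TCP) lies on the centre line of the jaws, within the pads' length; the fingertips stand 25 mm ahead of it and the grasp point (between the pads) lies 6 mm ahead of it; z points along the fingers, x is the direction in which the jaws open and shut, and the axes are right-handed (so a half turn about z gives the same grasp; the last joint's range is limited). The gripper opens to 85 mm and grips with 20 to 120 N. Pads are 22 mm wide; open, the fingers measure 114 mm over their backs; the gripper's body (76 mm by 85 mm) begins 54 mm behind the grasp point. The pads swing forward as they close: fully open they stand 13 mm farther back than shut.
Start: joints at [1.297, 0.241, 0.005, 1.335, 0, 1.571], TCP at [0.135, 0.481, 0.256] pointing down, gripper open.
Joint ranges: [-2.72, 2.72], [-1.05, 1.87], [-1.09, 1.28], [-1.99, 2.15], [-1.42, 1.44], [-3.14, 3.14]. Speed limits (rad/s): [2.79, 2.79, 3.14, 3.14, 3.14, 3.14].

### API

Orientations are given as a unit quaternion [x, y, z, w].
In Python, from workcell import bot, imaging, order gives the robot as it stands.
- The arm moves only by the tool carry_out, never from a script. Its argument "moves" is a list of rows, each a list of 5 numbers: the shift along the tool's x, y, z scaled (see below), then the turn about the tool's z scaled (see below), then the opening, from -1 (shut) to 1 (fully open). In form: [[tx, ty, tz, roll, hand], ...]. A call has 1 to 20 rows; each row is the pose to reach, as a shift and turn from the pose commanded when the call began, along the tool's axes at that moment; what a row does not reach only later rows make up. The controller multiplies each number of a shift by 0.1 m and each number of a turn by 90 degrees. A row lasts 1/10 s, in which the tool goes at most 50 mm and 8.59 degrees, less where a joint would pass 70% of its speed; a pose out of reach is approached as far as the arm can. A call with a number of a shift or a turn outside -1 to 1 is refused whole. A call with a gripper value outside its range is refused whole. The fingers move at their own pace and stop on an object; the grip force is fixed at half the most. Time passes only in rows, so rows that repeat a pose let the fingers close. It gives the time, the measured TCP pose, the force and the opening at its end, in the units of the state.
- bot.get_obs(): the state, without advancing time (a new reading comes with each control period).
- imaging.camera(name): name is "scene" or "top" or "wrist"; returns the picture (480x640x3 uint8, red, green, blue); there is no depth.
- imaging.camera_model(name): a dict with "fovy" (degrees; the focal length in pixels is half the picture's height over the tangent of half this angle, whatever the lens; pixels are square), "cx", "cy" (the principal point, pixels), "eye" and "rotation" of the camera in the world. Camera axes: x right, y up, looking along -z (the intrinsics and any distortion apply to the point x, -y, -z); pixel columns grow to the right and rows downward; lengths in m; the calibration is good to about 2 mm. A picture is of the moment at which its call begins: read the wrist's pose just before it. camera_model takes no time and is no camera call; for the wrist camera it gives the pose at the moment of the call.
- order.job_done(): hands the job in, once; it reports no verdict.
The state is a dict: "clock": time; "joint_pos": joint angles; "joint_vel": joint speeds; "tau": joint torques, N m; "eef_pos": TCP position; "tool_rot": TCP orientation; "ft_force": force on the tool from outside, world axes, zero at the start; "ft_torque": the same for the moment, N m; "grip_width": finger opening in m.
Only numpy, scipy, OpenCV 4.12 (cv2) and the standard library are available. Lean on these libraries where they do the work, as an engineer would, in place of code of your own. Each camera call takes 0.05 s, during which the arm holds its last target.

## Working session

There is one attempt and no reset: what is moved stays moved. The work goes in short steps, Python scripts to look and compute and a tool call to move; the robot and the scene stay as the last step left them, time stands still between calls to the robot, and variables do not carry over. Pictures are saved under pics/ and viewed, and the job is handed in when it is done.

Besides the shell and the picture viewer there is one more tool, called after "Request:" as name([rows], argument=value, ...), one row to a line, values as JSON. carry_out: Moves the arm, as the interface text tells. Its arguments: {"type":"object","properties":{"moves":{"type":"array","items":{"type":"array","items":{"type":"number","minimum":-1,"maximum":1}}}},"required":["moves"]}

```bash
mkdir -p pics; ls; python3 - <<'E'
from workcell import bot, imaging, order
import cv2
o=bot.get_obs()
print(o)
for n in ("scene","top","wrist"):
    m=imaging.camera_model(n); print(n,m)
    im=imaging.camera(n); cv2.imwrite(f"pics/{n}0.png",im[:,:,::-1])
E
```

```text
pics
{'clock': 0.0, 'joint_pos': array([1.29698303e+00, 2.41450608e-01, 3.69776665e-03, 1.33520870e+00,
       4.18964594e-06, 1.57076717e+00]), 'joint_vel': array([-0.00027774, -0.00330917,  0.00036382,  0.00151701, -0.00160039,
        0.00068614]), 'tau': array([ 5.01551040e-04, -3.72317684e+01,  2.52407616e+01,  1.68253732e-02,
        4.91179355e-05,  2.84172430e-06]), 'eef_pos': array([0.13504025, 0.48080069, 0.25538403]), 'tool_rot': array([ 7.96986536e-01,  6.03996100e-01, -8.64107776e-04,  6.52195889e-04]), 'ft_force': array([-0.19745033, -0.81605868, -0.77342681]), 'ft_torque': array([-0.03141481, -0.02028779,  0.02876819]), 'grip_width': 0.08516741138466702}
scene {'fovy': 53.3774895154015, 'cx': 318.76457797250816, 'cy': 241.46038306436918, 'eye': array([ 0.55264851, -0.31144991,  1.12629445]), 'rotation': array([ 0.15086846, -0.00726715, -0.04315523,  0.98758469])}
top {'fovy': 46.74497496814601, 'cx': 321.2068043341223, 'cy': 242.92681066794825, 'eye': array([ 0.39339482, -0.01204696,  1.3154184 ]), 'rotation': array([-0.06237479,  0.06217308,  0.71307078, -0.69553861])}
wrist {'fovy': 70.05715713402932, 'cx': 322.93920369233365, 'cy': 243.65971004010646, 'eye': array([0.05466761, 0.50366053, 0.37348478]), 'rotation': array([-0.13314572, -0.09941784,  0.59625468,  0.78540987])}
```

View pics/scene0.png

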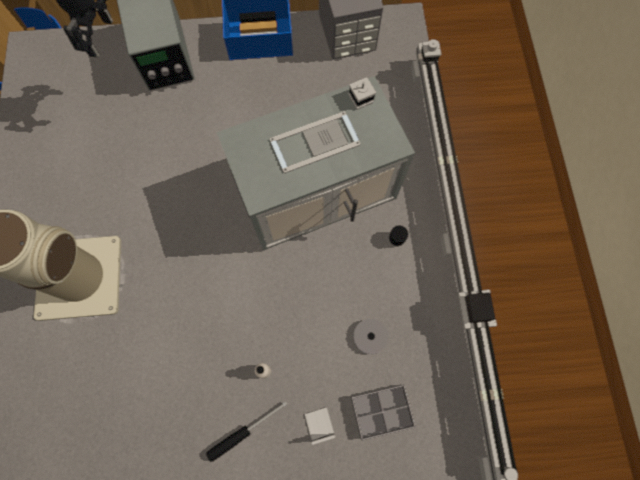

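View pics/top0.png

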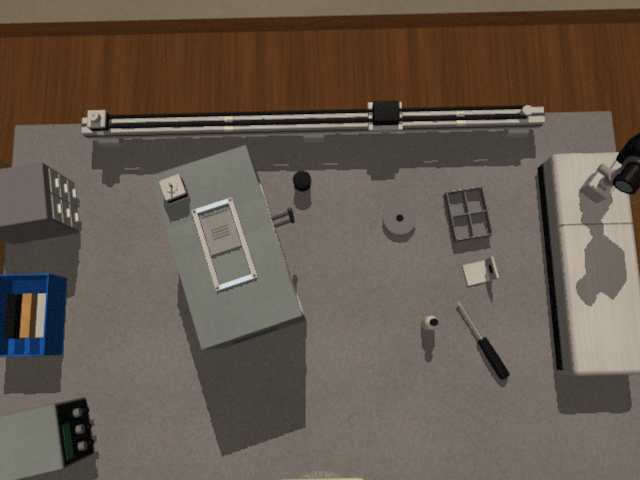

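View pics/wrist0.png

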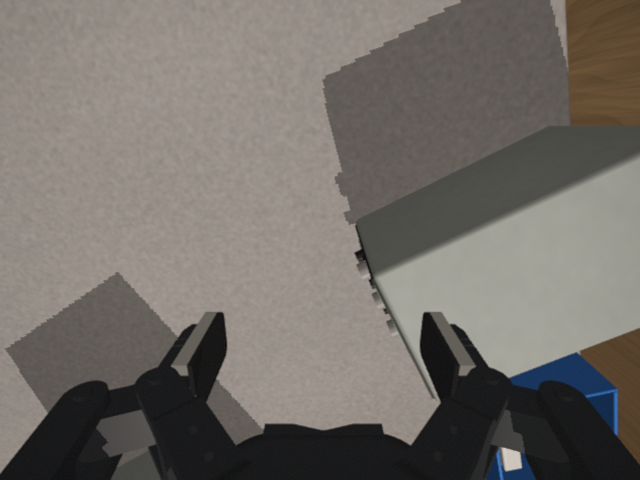

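```bash
cat > h.py <<'E'
from workcell import bot, imaging, order
import numpy as np, cv2
from scipy.spatial.transform import Rotation as R
from scipy.optimize import least_squares
def proj(m,P):
    P=np.atleast_2d(P); Rm=R.from_quat(m['rotation']).as_matrix()
    c=(P-m['eye'])@Rm
    f=240/np.tan(np.radians(m['fovy']/2))
    return np.c_[m['cx']+f*c[:,0]/-c[:,2], m['cy']-f*c[:,1]/-c[:,2]]
def ray(m,px,z):
    Rm=R.from_quat(m['rotation']).as_matrix(); f=240/np.tan(np.radians(m['fovy']/2))
    px=np.atleast_2d(px)
    d=np.c_[(px[:,0]-m['cx'])/f,-(px[:,1]-m['cy'])/f,-np.ones(len(px))]@Rm.T
    return m['eye']+d*((z-m['eye'][2])/d[:,2])[:,None]
E
python3 - <<'E'
from h import *
np.set_printoptions(precision=3,suppress=True)
for n in ("scene","top","wrist"):
    m=imaging.camera_model(n)
    print(n,R.from_quat(m['rotation']).as_matrix(),proj(m,[[0,0,0],[.135,.481,.256],[.5,0,0],[.5,.3,0]]))
m=imaging.camera_model('top')
print(ray(m,[[247,147],[158,178],[203,348],[303,318]],.25))
m=imaging.camera_model('scene')
print(ray(m,[[372,80],[411,153],[254,213],[226,130]],.25))
for n in('scene','top'):
    im=imaging.camera(n)
    c=im[70:270,210:430] if n=='scene' else im[130:360,140:340]
    cv2.imwrite(f'pics/{n}z.png',cv2.resize(c,None,fx=2.6,fy=2.6,interpolation=cv2.INTER_CUBIC)[:,:,::-1])
E
```

```text
scene [[ 0.996  0.083 -0.027]
 [-0.087  0.951 -0.297]
 [ 0.001  0.299  0.954]] [[ 78.783 277.137]
 [ 98.569  33.775]
 [285.528 259.718]
 [277.914 149.941]]
top [[-0.025  0.984 -0.175]
 [-1.    -0.025  0.002]
 [-0.002  0.175  0.984]] [[321.618 522.976]
 [ 51.589 494.966]
 [316.376 296.255]
 [189.539 299.414]]
wrist [[ 0.269 -0.91  -0.315]
 [ 0.963  0.254  0.09 ]
 [-0.002 -0.328  0.945]] [[-125.164  203.731]
 [ 323.007  343.368]
 [  91.379  504.602]
 [ 272.458  467.515]]
[[0.783 0.13  0.25 ]
 [0.723 0.308 0.25 ]
 [0.388 0.214 0.25 ]
 [0.439 0.024 0.25 ]]
[[0.724 0.314 0.25 ]
 [0.782 0.134 0.25 ]
 [0.456 0.031 0.25 ]
 [0.407 0.22  0.25 ]]
```

View pics/scenez.png

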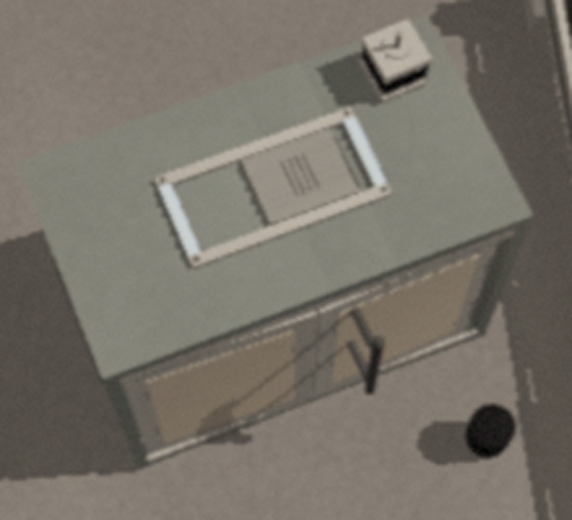

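View pics/topz.png

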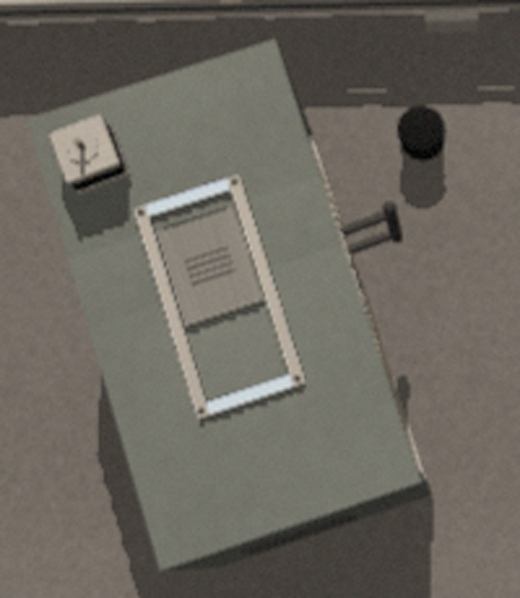

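```bash
cat > fit.py <<'E'
from h import *
np.set_printoptions(precision=4,suppress=True)
T=imaging.camera_model('top'); S=imaging.camera_model('scene')
tz=lambda L:np.array(L)/2.6+[140,130]
sz=lambda L:np.array(L)/2.6+[210,70]
# order: front-far(-x,-y), rear-far, rear-near, front-near
tc=tz([[275,40],[30,116],[160,570],[424,482]]); sc=sz([[531,213],[430,18],[22,165],[105,378]])
loc=np.array([[-.1,-.18],[.1,-.18],[.1,.18],[-.1,.18]])
# vent frame outer: front-far, rear-far, rear-near, front-near
tv=tz([[238,177],[136,209],[199,418],[304,382]]); sv=sz([[390,188],[349,109],[154,179],[194,265]])
# bar top,bottom
th=tz([[390,208],[397,238]]); sh=sz([[377,342],[371,391]])
def W(p,L,z):
    c,s=np.cos(p[2]),np.sin(p[2]); L=np.atleast_2d(L)
    return np.c_[p[0]+c*L[:,0]-s*L[:,1],p[1]+s*L[:,0]+c*L[:,1],np.full(len(L),z)]
def handle(a):
    ca,sa=np.cos(a),np.sin(a)
    u=157*ca+6*sa+32*ca+54*sa; v=157*sa-6*ca+54*ca-32*sa
    return np.array([-90-v,160-u])/1000
def res(p):
    r=[]
    for m,c,v,h in((T,tc,tv,th),(S,sc,sv,sh)):
        r.append(proj(m,W(p,loc,.25))-c)
        V=np.array([p[3],p[4]])+np.array([[-p[5],-p[6]],[p[5],-p[6]],[p[5],p[6]],[-p[5],p[6]]])
        r.append(proj(m,W(p,V,.256))-v)
        H=handle(p[7])
        r.append(proj(m,np.r_[W(p,H,.226),W(p,H,.110)])-h)
    return np.array(r,dtype=object)
if __name__=='__main__':
    f=lambda p:np.concatenate([x.ravel() for x in res(p)]).astype(float)
    s=least_squares(f,[.59,.17,1.87,0,0,.041,.083,0.05],loss='soft_l1')
    print(s.x,np.degrees(s.x[2]));
    for x in res(s.x): print(x.ravel().astype(float))
    p=s.x
    print('handle',W(p,handle(p[7]),.212), 'a0',W(p,handle(0),.2))
    # blade edges, in cabinet frame rel. vent centre
    c,sn=np.cos(p[2]),np.sin(p[2])
    for m,L in((T,tz([[265,300],[187,328],[233,203],[155,228]])),(S,sz([[268,224],[240,163],[367,182],[336,122]]))):
        w=ray(m,L,.256)[:,:2]-p[:2]; print(np.c_[c*w[:,0]+sn*w[:,1],-sn*w[:,0]+c*w[:,1]]-p[3:5])
E
python3 fit.py
```

```text
[0.5878 0.1737 1.8725 0.0008 0.0006 0.0402 0.0831 0.0279] 107.28792654161307
[ 0.5323 -1.4107 -0.976   0.0985  0.4438 -0.4307 -0.4412 -0.8463]
[-0.2595 -0.9792 -0.2342 -0.5063  0.0516 -0.6438 -0.2061 -0.2379]
[-0.3398 -1.2311  0.0181 -0.4421]
[ 0.4946  1.7132 -0.9916 -0.4729 -2.6122 -0.98   -1.7913  1.0035]
[-0.7436  1.5131 -0.4882  0.0653 -0.0732 -0.0177 -1.3656 -0.0055]
[-0.0832 -0.2001 -1.551   0.386 ]
handle [[0.659  0.0477 0.212 ]] a0 [[0.6565 0.0505 0.2   ]]
[[-0.0314  0.0158]
 [ 0.0297  0.0173]
 [-0.0306 -0.0629]
 [ 0.0306 -0.0633]]
[[-0.0304  0.0147]
 [ 0.0276  0.015 ]
 [-0.0259 -0.0712]
 [ 0.0329 -0.0698]]
```

Request:
carry_out([
  [0,0,-0.5,0,-1],
  [0,0,-1,0.1,-1],
  [0,0.3,-1,0.2,-1],
  [-0.3,0.6,-1,0.3,-1],
  [-0.6,1,-1,0.4,-1],
  [-1,1,-1,0.5,-1],
  [-1,1,-1,0.6,-1],
  [-1,1,-1,0.633,-1],
  [-1,1,-1,0.633,-1],
  [-1,1,-1,0.633,-1],
])

```text
clock: 1.25
eef_pos: [0.2044, 0.3581, 0.3563]
tool_rot: [0.988, 0.152, 0.0, -0.0]
ft_force: [-0.7, 0.4, 0.3]
grip_width: -0.0002
```

Request:
carry_out([
  [0.4,0.35,0,0,-1],
  [0.8,0.7,0,0,-1],
  [1,0.87,0,0,-1],
  [1,0.87,0,0,-1],
])

```text
clock: 1.65
eef_pos: [0.3287, 0.3038, 0.3555]
tool_rot: [0.989, 0.149, -0.0, 0.001]
ft_force: [0.4, -1.0, -0.7]
grip_width: 0.0002
```

Request:
carry_out([
  [0.4,0.35,0,0,-1],
  [0.8,0.7,0,0,-1],
  [1,0.87,0,0,-1],
  [1,0.87,0,0,-1],
])

```text
clock: 2.05
eef_pos: [0.4498, 0.2506, 0.3549]
tool_rot: [0.989, 0.15, -0.0, 0.001]
ft_force: [-0.4, 0.4, -0.9]
grip_width: 0.0
```

Request:
carry_out([
  [0.4,0.35,0,0,-1],
  [0.8,0.7,0,0,-1],
  [1,0.87,0,0,-1],
  [1,0.87,0,0,-1],
])

```text
clock: 2.45
eef_pos: [0.5708, 0.1976, 0.3539]
tool_rot: [0.989, 0.15, -0.001, 0.0]
ft_force: [0.6, 1.0, 0.1]
grip_width: -0.0002
```

```bash
python3 - <<'E'
from h import *
o=bot.get_obs(); print(o['clock'],o['eef_pos'],o['ft_force'])
cv2.imwrite('pics/w1.png',imaging.camera('wrist')[:,:,::-1])
E
```

```text
2.45 [0.57077941 0.19758553 0.35392492] [0.56645807 1.03097352 0.07177367]
```

View pics/w1.png

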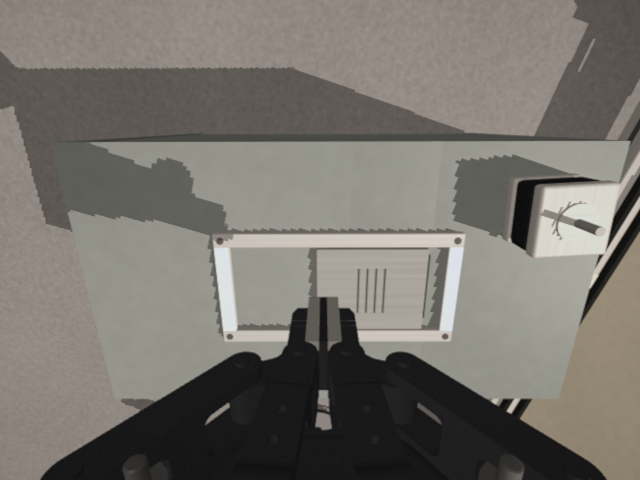

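Request:
carry_out([
  [0.33,0.28,0,0,-1],
  [0.33,0.28,0.3,0,-1],
  [0.33,0.28,0.6,0,-1],
  [0.33,0.28,0.66,0,-1],
  [0.33,0.28,0.66,0,-1],
])

```text
clock: 3.0
eef_pos: [0.6066, 0.1826, 0.2898]
tool_rot: [0.988, 0.152, -0.002, 0.0]
ft_force: [-1.0, -0.8, -0.1]
grip_width: 0.0004
```

Request:
carry_out([
  [0,0,0.01,0,-1],
  [0,0,0.02,0,-1],
  [0,0,0.03,0,-1],
  [0,0,0.03,0,-1],
])

```text
clock: 3.4
eef_pos: [0.6086, 0.1816, 0.2882]
tool_rot: [0.989, 0.151, 0.001, -0.0]
ft_force: [0.2, 0.3, 0.9]
grip_width: -0.0003
```

Request:
carry_out([
  [0,0,0.01,0,-1],
  [0,0,0.02,0,-1],
  [0,0,0.03,0,-1],
  [0,0,0.04,0,-1],
  [0,0,0.04,0,-1],
])

```text
clock: 3.9
eef_pos: [0.6083, 0.1814, 0.283]
tool_rot: [0.989, 0.151, -0.0, 0.0]
ft_force: [-0.4, 0.7, -0.8]
grip_width: 0.0
```

Request:
carry_out([
  [0,0,0.01,0,-1],
  [0,0,0.02,0,-1],
  [0,0,0.02,0,-1],
])

```text
clock: 4.2
eef_pos: [0.6084, 0.1815, 0.2812]
tool_rot: [0.989, 0.151, -0.0, 0.0]
ft_force: [0.1, 0.7, -0.0]
grip_width: -0.0
```

Request:
carry_out([
  [0,0,0.01,0,-1],
  [0,0,0.01,0,-1],
])

```text
clock: 4.4
eef_pos: [0.6086, 0.1815, 0.2811]
tool_rot: [0.989, 0.151, 0.001, -0.0]
ft_force: [-0.8, -0.3, 3.3]
grip_width: -0.0003
```

Request:
carry_out([
  [0,0,0.01,0,-1],
  [0,0,0.01,0,-1],
])

```text
clock: 4.6
eef_pos: [0.6089, 0.1816, 0.2811]
tool_rot: [0.989, 0.151, 0.002, -0.0]
ft_force: [-0.9, 0.3, 6.5]
grip_width: -0.0002
```

Request:
carry_out([
  [0,0,0.01,0,-1],
  [0,0,0.012,0,-1],
  [-0.03,0,0.012,0,-1],
  [-0.06,0,0.012,0,-1],
  [-0.09,0,0.012,0,-1],
  [-0.12,0,0.012,0,-1],
  [-0.15,0,0.012,0,-1],
])

```text
clock: 5.3
eef_pos: [0.5957, 0.1775, 0.281]
tool_rot: [0.989, 0.151, 0.004, -0.001]
ft_force: [1.5, 1.2, 8.9]
grip_width: -0.0001
```

```bash
python3 - <<'E'
from h import *
cv2.imwrite('pics/w2.png',imaging.camera('wrist')[:,:,::-1])
E
```

```text
(no output)
```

View pics/w2.png

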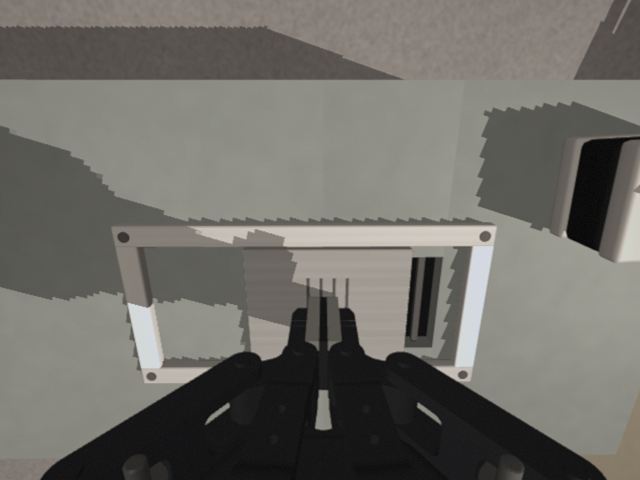

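Request:
carry_out([
  [-0.04,0,0,0,-1],
  [-0.08,0,0,0,-1],
  [-0.12,0,0,0,-1],
  [-0.16,0,0,0,-1],
  [-0.2,0,0,0,-1],
  [-0.24,0,0,0,-1],
  [-0.28,0,0,0,-1],
  [-0.32,0,0,0,-1],
  [-0.36,0,0,0,-1],
  [-0.4,0,0,0,-1],
])

```text
clock: 6.35
eef_pos: [0.5576, 0.1656, 0.281]
tool_rot: [0.989, 0.151, 0.004, -0.001]
ft_force: [0.1, 0.3, 9.2]
grip_width: -0.0003
```

Request:
carry_out([
  [-0.03,0,0,0,-1],
  [-0.06,0,0,0,-1],
  [-0.09,0,0,0,-1],
  [-0.11,0,0,0,-1],
  [-0.11,0,0,0,-1],
])

```text
clock: 6.85
eef_pos: [0.5481, 0.1626, 0.281]
tool_rot: [0.989, 0.151, 0.005, -0.001]
ft_force: [4.2, 1.0, 8.4]
grip_width: 0.0001
```

```bash
python3 - <<'E'
from h import *
cv2.imwrite('pics/w3.png',imaging.camera('wrist')[:,:,::-1])
E
```

```text
(no output)
```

View pics/w3.png

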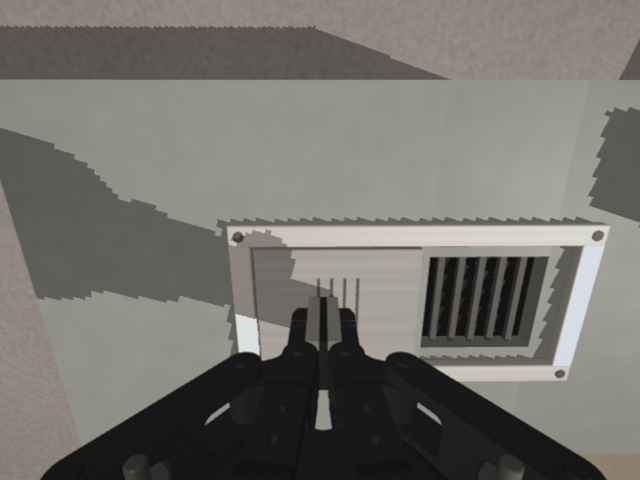

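Request:
carry_out([
  [-0.03,0,0.005,0,-1],
  [-0.06,0,0.01,0,-1],
  [-0.08,0,0.01,0,-1],
  [-0.08,0,0.01,0,-1],
])

```text
clock: 7.3
eef_pos: [0.5416, 0.1606, 0.281]
tool_rot: [0.989, 0.151, 0.006, -0.001]
ft_force: [5.7, 1.3, 11.1]
grip_width: -0.0001
```

Request:
carry_out([
  [0,0,-0.2,0,-1],
  [0,0,-0.6,0,-1],
  [0,0,-0.9,0,-1],
  [0,0,-0.9,0,-1],
])

```text
clock: 7.7
eef_pos: [0.5393, 0.1598, 0.3719]
tool_rot: [0.989, 0.151, 0.004, -0.001]
ft_force: [-0.0, -0.2, 1.0]
grip_width: 0.0004
```

```bash
python3 - <<'E'
from h import *
cv2.imwrite('pics/w4.png',imaging.camera('wrist')[:,:,::-1])
E
```

```text
(no output)
```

View pics/w4.png

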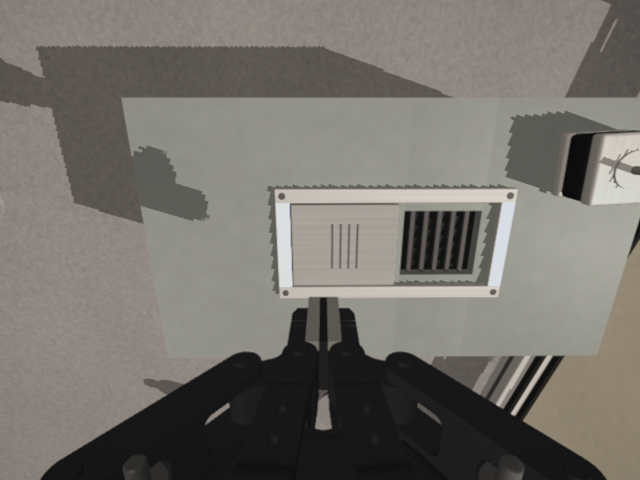

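Request:
carry_out([
  [0.4,0.5,0,0,1],
  [0.81,1,0,0,1],
  [0.81,1,0,0,1],
])

```text
clock: 8.05
eef_pos: [0.6465, 0.0861, 0.3641]
tool_rot: [0.989, 0.15, -0.002, 0.0]
ft_force: [-0.2, 0.5, 0.3]
grip_width: 0.0432
```

Request:
carry_out([
  [0,0.5,0,0,1],
  [0,1,0,0,1],
  [0,1,0,0,1],
  [0,1,0,0,1],
  [0,1,0,0,1],
])

```text
clock: 8.55
eef_pos: [0.6744, -0.0066, 0.366]
tool_rot: [0.989, 0.151, -0.001, -0.0]
ft_force: [0.2, -0.6, 0.3]
grip_width: 0.0856
```

```bash
python3 - <<'E'
from h import *
o=bot.get_obs();print(o['clock'],o['joint_pos']); print(imaging.camera_model('wrist'))
cv2.imwrite('pics/w5.png',imaging.camera('wrist')[:,:,::-1])
c=imaging.camera('top')[130:360,140:370]
cv2.imwrite('pics/t5.png',cv2.resize(c,None,fx=2.6,fy=2.6,interpolation=cv2.INTER_CUBIC)[:,:,::-1])
E
```

```text
8.55 [-9.95823630e-03  6.55650623e-01  9.31156027e-01  1.84843841e+00
  5.04295433e-04  1.25753810e+00]
{'fovy': 70.05715713402932, 'cx': 322.93920369233365, 'cy': 243.65971004010646, 'eye': array([0.65026634, 0.07369587, 0.48405792]), 'rotation': array([-0.16399802, -0.02426772,  0.14974158,  0.97472724])}
```

View pics/w5.png

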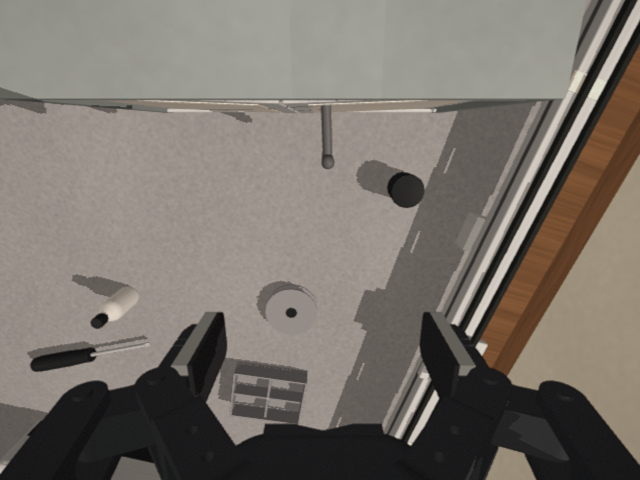

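View pics/t5.png

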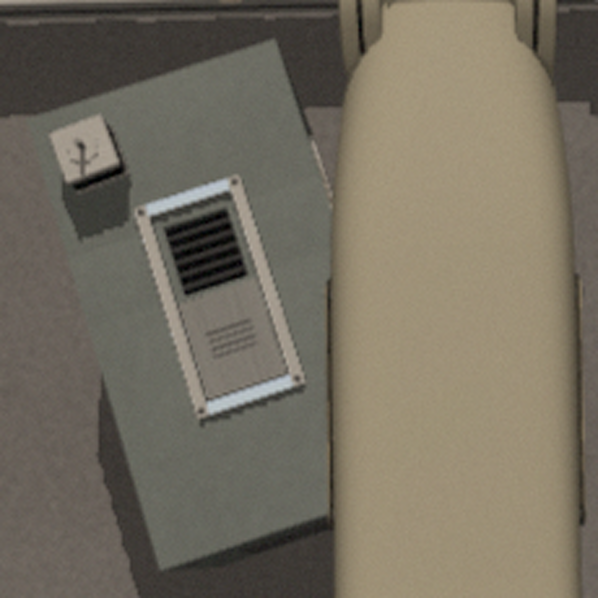

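```bash
python3 - <<'E'
from fit import *
m=imaging.camera_model('wrist')
p=[.5878,.1737,1.8725]
w=ray(m,[[328,160]],.226)[0]; print(w)
c,s=np.cos(p[2]),np.sin(p[2]); d=w[:2]-p[:2]; print('cab',c*d[0]+s*d[1],-s*d[0]+c*d[1])
for a in (0,.02,.04,.06,.1,.15): print(a,handle(a),W(p,handle(a),.226)[0],proj(m,W(p,handle(a),.226)))
E
```

```text
[0.6608 0.0523 0.226 ]
cab -0.13758603092586608 -0.03358535806478742
0 [-0.138 -0.029] [0.6565 0.0506 0.226 ] [[321.7872 160.5465]]
0.02 [-0.1405 -0.0302] [0.6583 0.0485 0.226 ] [[323.3446 163.9958]]
0.04 [-0.143  -0.0312] [0.6601 0.0465 0.226 ] [[324.7898 167.3948]]
0.06 [-0.1454 -0.0323] [0.6618 0.0444 0.226 ] [[326.1234 170.7429]]
0.1 [-0.1502 -0.034 ] [0.665  0.0404 0.226 ] [[328.4586 177.2844]]
0.15 [-0.1561 -0.0358] [0.6684 0.0353 0.226 ] [[330.7619 185.1655]]
```

```bash
python3 - <<'E'
from fit import *
m=imaging.camera_model('wrist')
p=[.5878,.1737,1.8725]
print(proj(m,W(p,[[-.1,-.18],[-.1,0],[-.1,.1],[-.1,.18]],.25)))
im=cv2.imread('pics/w5.png')
cv2.imwrite('pics/w5z.png',cv2.resize(im[80:220,200:440],None,fx=3.3,fy=3.3,interpolation=cv2.INTER_CUBIC))
E
```

```text
[[559.0645 104.1681]
 [276.2487 102.8471]
 [118.9041 102.1121]
 [ -7.0873 101.5236]]
```

View pics/w5z.png

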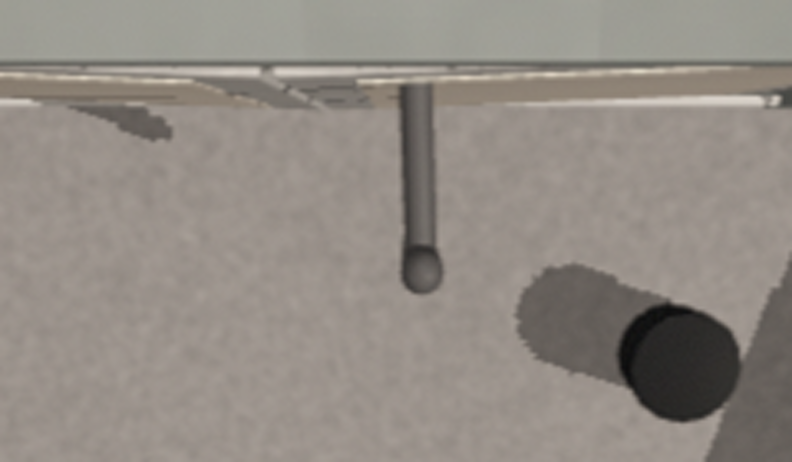

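Request:
carry_out([
  [0.02,-0.3,0,0,1],
  [0.03,-0.57,0.2,0,1],
  [0.03,-0.57,0.6,0,1],
  [0.03,-0.57,1,0,1],
  [0.03,-0.57,1,0,1],
  [0.03,-0.57,1,0,1],
])

```text
clock: 9.25
eef_pos: [0.66, 0.0491, 0.2677]
tool_rot: [0.988, 0.152, -0.001, -0.0]
ft_force: [-0.5, 0.0, 0.5]
grip_width: 0.0853
```

```bash
python3 - <<'E'
from h import *
o=bot.get_obs();print(o['clock'],o['eef_pos'],o['ft_force'])
cv2.imwrite('pics/w6.png',imaging.camera('wrist')[:,:,::-1])
E
```

```text
9.25 [0.66003431 0.04908621 0.26765005] [-0.54196197  0.04116378  0.50689684]
```

View pics/w6.png

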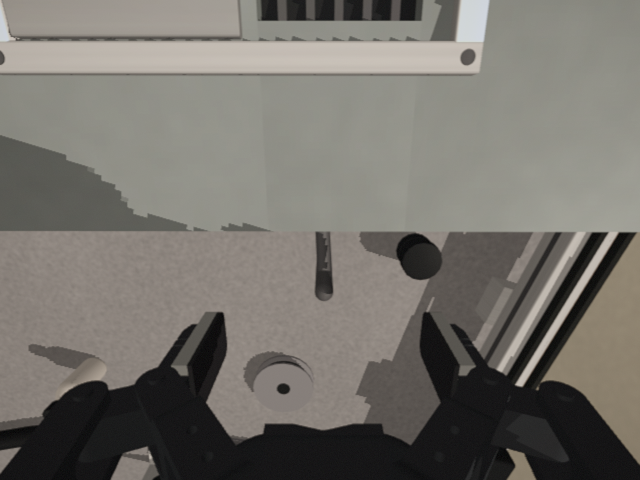

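```bash
python3 - <<'E'
from h import *
m=imaging.camera_model('wrist')
print(proj(m,[[.660,.0491,.226],[.659,.0477,.226]]), ray(m,[[324,293]],.226))
E
```

```text
[[318.27386002 291.98833923]
 [315.67691161 293.75513333]] [[0.66305638 0.04943335 0.226     ]]
```

Request:
carry_out([
  [0.02,0,0.2,0,1],
  [0.02,0,0.38,0,1],
  [0.02,0,0.38,0,1],
  [0.02,0,0.38,0,-1],
  [0.02,0,0.38,0,-1],
  [0.02,0,0.38,0,-1],
  [0.02,0,0.38,0,-1],
  [0.02,0,0.38,0,-1],
  [0.02,0,0.38,0,-1],
  [0.02,0,0.38,0,-1],
])

```text
clock: 10.3
eef_pos: [0.6613, 0.0473, 0.2298]
tool_rot: [0.989, 0.15, -0.001, 0.001]
ft_force: [-4.4, -2.9, 4.5]
grip_width: 0.0073
```

```bash
python3 - <<'E'
from h import *
o=bot.get_obs();print(o['clock'],o['eef_pos'],o['tool_rot'],o['ft_force'],o['ft_torque'],o['grip_width'],o['joint_pos'])
cv2.imwrite('pics/w7.png',imaging.camera('wrist')[:,:,::-1])
E
```

```text
10.3 [0.66132218 0.04731697 0.22979419] [ 9.88617261e-01  1.50444908e-01 -1.16358931e-03  9.41742925e-04] [-4.42222261 -2.93444522  4.49008786] [-0.64633513  0.89604152  0.05671806] 0.007291093151094806 [ 0.07229292  0.59010629  0.46505222  1.44791411 -0.00206067  1.34105456]
```

View pics/w7.png

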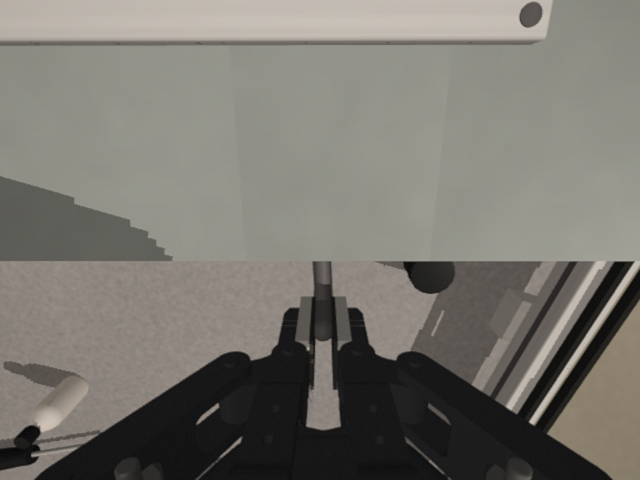

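```bash
python3 - <<'E'
from fit import *
def uv(a): h=handle(a)*1000; return np.array([160-h[1],-90-h[0]])
a0=.04
for a in np.r_[a0:1.5:.07]: print(round(a,3),(uv(a)-uv(a0))/100,'roll',round(-np.degrees(a-a0)/90,3))
E
```

```text
0.04 [0. 0.] roll -0.0
0.11 [0.032  0.0847] roll -0.045
0.18 [0.0544 0.1664] roll -0.089
0.25 [0.0672 0.2447] roll -0.134
0.32 [0.0703 0.3192] roll -0.178
0.39 [0.0637 0.3896] roll -0.223
0.46 [0.0474 0.4554] roll -0.267
0.53 [0.0215 0.5165] roll -0.312
0.6 [-0.0138  0.5724] roll -0.357
0.67 [-0.0585  0.6229] roll -0.401
0.74 [-0.1122  0.6677] roll -0.446
0.81 [-0.1748  0.7067] roll -0.49
0.88 [-0.2458  0.7397] roll -0.535
0.95 [-0.3251  0.7664] roll -0.579
1.02 [-0.4121  0.7867] roll -0.624
1.09 [-0.5064  0.8007] roll -0.668
1.16 [-0.6076  0.8081] roll -0.713
1.23 [-0.7153  0.8089] roll -0.758
1.3 [-0.8288  0.8032] roll -0.802
1.37 [-0.9476  0.791 ] roll -0.847
1.44 [-1.0711  0.7723] roll -0.891
```

Request:
carry_out([
  [0.032,0.085,0,-0.045,-1],
  [0.054,0.166,0,-0.089,-1],
  [0.067,0.245,0,-0.134,-1],
  [0.07,0.319,0,-0.178,-1],
  [0.07,0.319,0,-0.178,-1],
])

```text
clock: 10.85
eef_pos: [0.678, 0.019, 0.2298]
tool_rot: [0.958, 0.286, -0.001, 0.0]
ft_force: [-3.6, -2.7, 4.6]
grip_width: 0.0074
```

```bash
python3 - <<'E'
from h import *
o=bot.get_obs();print(o['clock'],o['eef_pos'],o['tool_rot'],o['ft_force'],o['ft_torque'],o['grip_width'])
cv2.imwrite('pics/w8.png',imaging.camera('wrist')[:,:,::-1])
E
```

```text
10.85 [0.67803931 0.01902213 0.22976452] [ 9.58094220e-01  2.86452291e-01 -6.87407781e-04  2.79117945e-04] [-3.60511936 -2.70085308  4.6494332 ] [-0.36988081  0.99456296  0.09794035] 0.007438042883296051
```

View pics/w8.png

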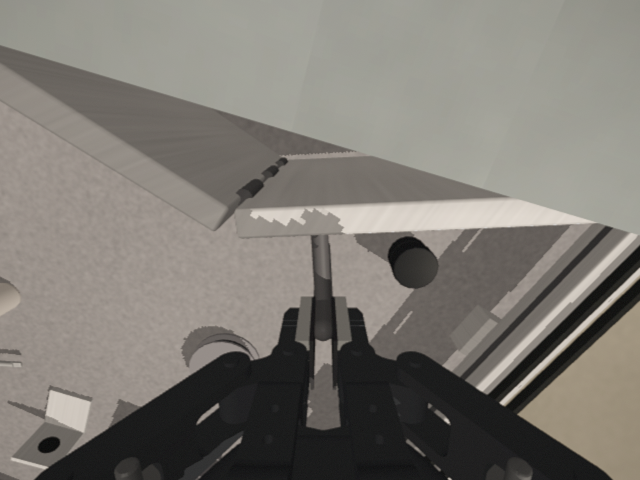

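```bash
cat > tab.py <<'E'
from fit import *
import sys
def uv(a): h=handle(a)*1000; return np.array([160-h[1],-90-h[0]])
a0=float(sys.argv[1]); t=a0-.04
M=np.array([[np.cos(t),-np.sin(t)],[np.sin(t),np.cos(t)]])
for a in np.r_[a0:1.5:.07]: print(round(a,3),M@(uv(a)-uv(a0))/100,'roll',round(-np.degrees(a-a0)/90,3))
E
python3 tab.py .32;python3 tab.py .88
```

```text
0.32 [0. 0.] roll -0.0
0.39 [-0.0258  0.0658] roll -0.045
0.46 [-0.0596  0.1246] roll -0.089
0.53 [-0.1014  0.1761] roll -0.134
0.6 [-0.1508  0.22  ] roll -0.178
0.67 [-0.2077  0.2562] roll -0.223
0.74 [-0.2717  0.2845] roll -0.267
0.81 [-0.3426  0.3047] roll -0.312
0.88 [-0.42    0.3167] roll -0.357
0.95 [-0.5035  0.3205] roll -0.401
1.02 [-0.5928  0.316 ] roll -0.446
1.09 [-0.6873  0.3033] roll -0.49
1.16 [-0.7867  0.2824] roll -0.535
1.23 [-0.8903  0.2535] roll -0.579
1.3 [-0.9978  0.2167] roll -0.624
1.37 [-1.1086  0.1721] roll -0.668
1.44 [-1.2222  0.12  ] roll -0.713
0.88 [0. 0.] roll -0.0
0.95 [-0.0728 -0.0412] roll -0.045
1.02 [-0.146  -0.0924] roll -0.089
1.09 [-0.2194 -0.1533] roll -0.134
1.16 [-0.2925 -0.2238] roll -0.178
1.23 [-0.3649 -0.3033] roll -0.223
1.3 [-0.4365 -0.3916] roll -0.267
1.37 [-0.5066 -0.4883] roll -0.312
1.44 [-0.5752 -0.5927] roll -0.357
```

Request:
carry_out([
  [-0.026,0.066,0,-0.045,-1],
  [-0.06,0.125,0,-0.089,-1],
  [-0.101,0.176,0,-0.134,-1],
  [-0.151,0.22,0,-0.178,-1],
  [-0.208,0.256,0,-0.223,-1],
  [-0.272,0.285,0,-0.267,-1],
  [-0.343,0.305,0,-0.312,-1],
  [-0.42,0.317,0,-0.357,-1],
  [-0.42,0.317,0,-0.357,-1],
])

```text
clock: 11.8
eef_pos: [0.6612, -0.0293, 0.2298]
tool_rot: [0.841, 0.54, 0.001, 0.0]
ft_force: [-0.4, 0.2, 3.6]
grip_width: 0.0072
```

Request:
carry_out([
  [-0.073,-0.041,0,-0.045,-1],
  [-0.146,-0.092,0,-0.089,-1],
  [-0.219,-0.153,0,-0.134,-1],
  [-0.219,-0.153,0,-0.134,-1],
])

```text
clock: 12.2
eef_pos: [0.6379, -0.0427, 0.2298]
tool_rot: [0.78, 0.625, 0.0, 0.0]
ft_force: [-0.9, 0.7, 3.9]
grip_width: 0.007
```

```bash
python3 tab.py 1.09; python3 - <<'E'
from h import *
o=bot.get_obs();print(o['clock'],o['eef_pos'],o['tool_rot'],o['ft_force'],o['ft_torque'],o['grip_width'],o['joint_pos'])
cv2.imwrite('pics/w9.png',imaging.camera('wrist')[:,:,::-1])
E
```

```text
1.09 [0. 0.] roll -0.0
1.16 [-0.0568 -0.0841] roll -0.045
1.23 [-0.1111 -0.1771] roll -0.089
1.3 [-0.1626 -0.2783] roll -0.134
1.37 [-0.2111 -0.3875] roll -0.178
1.44 [-0.2564 -0.5039] roll -0.223
12.2 [ 0.63793367 -0.04266938  0.22981202] [7.80258285e-01 6.25457226e-01 4.79678013e-04 1.93257079e-04] [-0.89035733  0.696705    3.88874254] [0.13132648 0.16915332 0.02923335] 0.006986123641981149 [-6.69459484e-02  5.34866856e-01  3.72460196e-01  1.40742156e+00
  3.64033373e-04  1.52415564e-01]
```

View pics/w9.png

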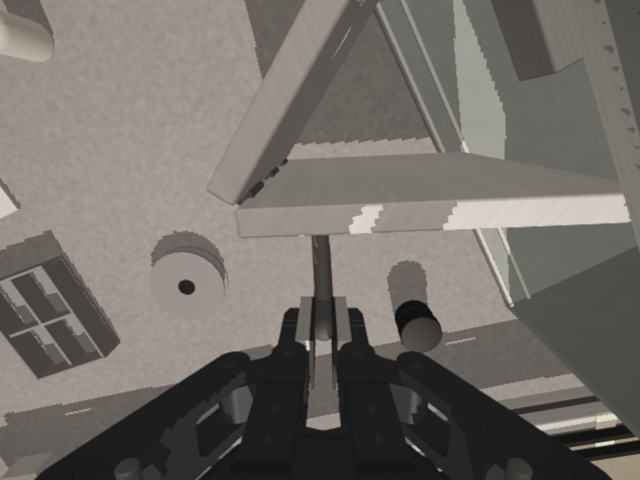

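Request:
carry_out([
  [-0.057,-0.084,0,-0.045,-1],
  [-0.111,-0.177,0,-0.089,-1],
  [-0.163,-0.278,0,-0.134,-1],
  [-0.211,-0.388,0,-0.178,-1],
  [-0.211,-0.388,0,-0.178,-1],
])

```text
clock: 12.75
eef_pos: [0.5953, -0.0544, 0.2298]
tool_rot: [0.685, 0.728, 0.001, -0.0]
ft_force: [-0.4, 2.8, 5.3]
grip_width: 0.0071
```

```bash
python3 - <<'E'
from h import *
exec(open('tab.py').read().split('a0=')[0])
a0=1.37;t=a0-.04
M=np.array([[np.cos(t),-np.sin(t)],[np.sin(t),np.cos(t)]])
for a in (1.4,1.43,1.46,1.49): print(a,M@(uv(a)-uv(a0))/100)
E
```

```text
1.4 [-0.0055 -0.0526]
1.43 [-0.01   -0.1063]
1.46 [-0.0136 -0.161 ]
1.49 [-0.0162 -0.2167]
```

Request:
carry_out([
  [-0.003,-0.026,0,-0.01,-1],
  [-0.006,-0.052,0,-0.019,-1],
  [-0.008,-0.08,0,-0.019,-1],
  [-0.01,-0.1,0,-0.019,-1],
  [-0.01,-0.1,0,-0.019,-1],
])

```text
clock: 13.25
eef_pos: [0.5902, -0.0552, 0.2298]
tool_rot: [0.674, 0.739, 0.004, 0.002]
ft_force: [9.0, 5.5, 1.6]
grip_width: 0.0072
```

```bash
python3 - <<'E'
from h import *
o=bot.get_obs();print(o['clock'],o['eef_pos'],o['tool_rot'],o['ft_force'],o['ft_torque'],o['grip_width'])
cv2.imwrite('pics/w10.png',imaging.camera('wrist')[:,:,::-1])
E
```

```text
13.25 [ 0.59022979 -0.05518305  0.22984767] [0.67412599 0.73860129 0.00402475 0.00246474] [9.00527654 5.46616037 1.60771888] [ 1.05542604 -1.68455587  0.02787656] 0.007182844611790541
```

View pics/w10.png

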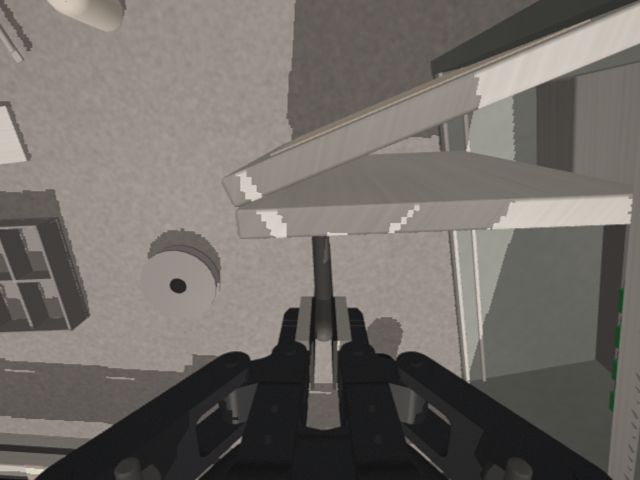

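Request:
carry_out([
  [-0.002,-0.015,0,0,-1],
  [-0.002,-0.02,0,0,-1],
  [-0.002,-0.02,0,0,-1],
  [-0.002,-0.02,0,0,1],
  [-0.002,-0.02,0,0,1],
  [-0.002,-0.02,0,0,1],
  [-0.002,-0.02,0,0,1],
  [-0.002,-0.02,0,0,1],
  [-0.002,-0.02,0,0,1],
  [-0.002,-0.02,-0.3,0,1],
  [-0.002,-0.02,-0.7,0,1],
  [-0.002,-0.02,-1,0,1],
  [-0.002,-0.02,-1,0,1],
])

```text
clock: 14.6
eef_pos: [0.5855, -0.0575, 0.3348]
tool_rot: [0.674, 0.739, 0.003, 0.004]
ft_force: [-0.2, 0.8, 0.5]
grip_width: 0.0851
```

Request:
carry_out([
  [-0.5,0,0,0,1],
  [-1,0,0,0,1],
  [-1,0,0,0,1],
])

```text
clock: 14.9
eef_pos: [0.5925, -0.1623, 0.3276]
tool_rot: [0.676, 0.737, -0.001, 0.0]
ft_force: [1.2, -0.5, -0.8]
grip_width: 0.0855
```

Request:
carry_out([
  [-0.5,-0.5,0,0,1],
  [-1,-1,0,0,1],
  [-1,-1,0,0,1],
])

```text
clock: 15.2
eef_pos: [0.5009, -0.2665, 0.3282]
tool_rot: [0.674, 0.739, -0.0, -0.001]
ft_force: [0.6, -0.9, 0.6]
grip_width: 0.0852
```

Request:
carry_out([
  [-0.5,-0.5,0,0,1],
  [-1,-1,0,0,1],
  [-1,-1,0,0,1],
])

```text
clock: 15.5
eef_pos: [0.4103, -0.3754, 0.3286]
tool_rot: [0.674, 0.739, -0.0, -0.0]
ft_force: [-0.5, 0.0, -0.8]
grip_width: 0.0856
```

```bash
python3 - <<'E'
from h import *
o=bot.get_obs();print(o['clock'],o['eef_pos'],o['tool_rot'],o['ft_force'],o['ft_torque'],o['grip_width'])
for n in('scene','top'):
    im=imaging.camera(n); cv2.imwrite(f'pics/{n}9.png',im[:,:,::-1])
    c=im[70:300,210:430] if n=='scene' else im[130:360,140:370]
    cv2.imwrite(f'pics/{n}9z.png',cv2.resize(c,None,fx=2.6,fy=2.6,interpolation=cv2.INTER_CUBIC)[:,:,::-1])
E
```

```text
15.5 [ 0.41025061 -0.37544461  0.32864413] [ 6.74156994e-01  7.38587988e-01 -8.51285525e-05 -3.52869950e-04] [-0.5282182   0.01972316 -0.76142676] [-0.01099006 -0.068114   -0.07500557] 0.08556279733136023
```

View pics/scene9z.png

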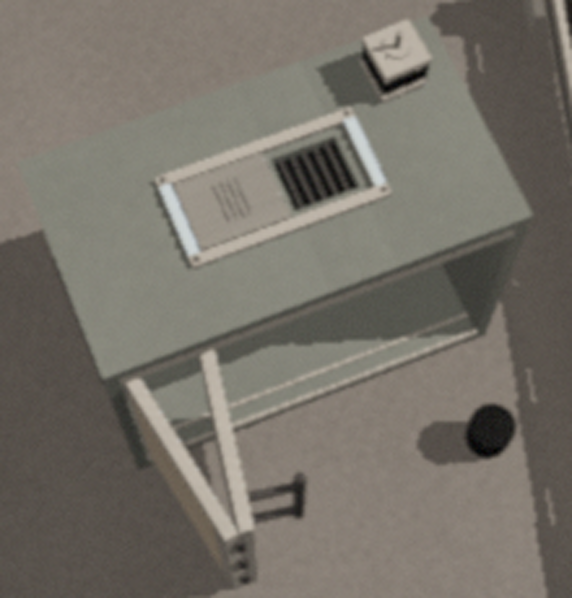

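View pics/top9z.png

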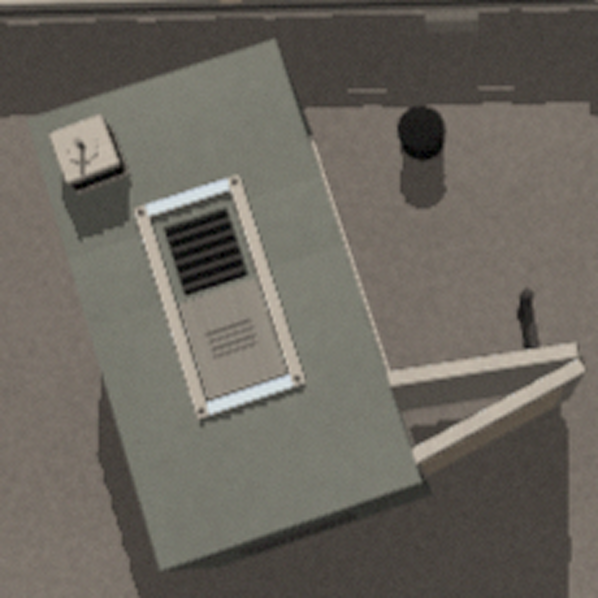

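View pics/top9.png

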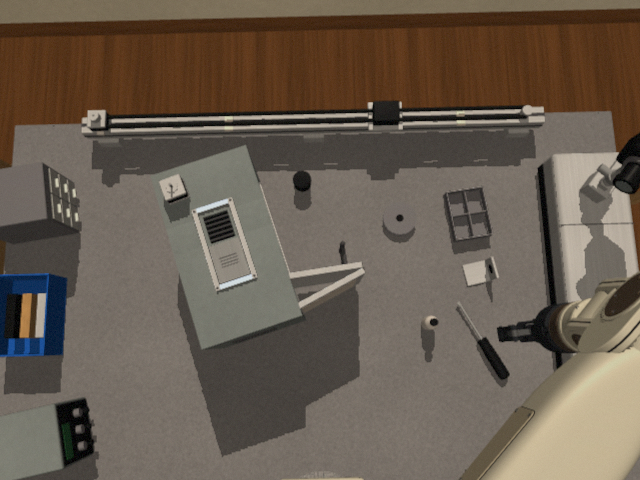

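```bash
python3 - <<'E'
from fit import *
p=[.5878,.1737,1.8725]
c,s=np.cos(p[2]),np.sin(p[2])
for m,f,L,H in((T,tz,[[392,378],[577,350],[415,457],[583,365]],[526,293]),(S,sz,[[208,354],[250,528],[133,383],[238,538]],[300,477])):
    w=ray(m,f(L),.222)[:,:2]-p[:2]; q=np.c_[c*w[:,0]+s*w[:,1],-s*w[:,0]+c*w[:,1]]
    d1=q[1]-q[0]; d2=q[3]-q[2]
    print('lead',np.arctan2(-d1[0],d1[1]),'pivot',np.arctan2(-d2[0],-d2[1]))
    for a in(1.3,1.35,1.4): print(a,(proj(m,W(p,handle(a),.226))-f(H)).ravel())
E
```

```text
lead 1.3953234662921048 pivot 1.3965786608832662
1.3 [-0.957  -8.7966]
1.35 [ 0.0415 -4.7396]
1.4 [ 0.9267 -0.5027]
lead 1.4199641822428928 pivot 1.3680690006311893
1.3 [ 7.8346 -1.5365]
1.35 [ 3.7101 -0.3353]
1.4 [-0.6033  0.7638]
```

Both cameras put the door at a ≈ 1.40. The vent is flush against its end stop and everything else is where it started.

```bash
python3 -c "
from workcell import order
print(order.job_done())"
```

```text
the job is handed in; nothing more can be done
None
```

The vent is fully open and the front door is folded right back to its stop. I let go of both and handed the job in at about 16 s of the 54 s allowed.

- **Vent (done first):** I pressed the blade with shut fingertips at about 9–11 N and dragged it some 59 mm to its end stop. There the side force rose and the tip began to slip. The last pictures show no gap between the blade and the stop at the near end.
- **Door:** I gripped the handle bar from above, followed the folding path, and pulled until the stop pushed back with about 9 N. I then opened the gripper and withdrew. In the final pictures the handle's position in both fixed cameras fits a fold angle of 1.40, and the panel edges measured 1.37 to 1.42.
- **Other things:** By eye, the motor and the bench items are where they were in the first pictures. The arm ended clear of everything, and the highest force I read was about 11 N.
- **Disagreements:** The wrist camera differed from the fixed cameras by 3–5 mm on the handle, so I used a position in between for the grasp. The gripper read about 7 mm on the 10 mm bar, because I held it near its top end. The grip held throughout.

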